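Put the seasonings away in the roll-top bin

ROBOT

A 6-joint arm with a two-finger parallel gripper is mounted at the origin on a cart in front of the work surface, level with it; the furniture and walls round the work are solid. World frame = base frame: x ahead of the robot, y to its left, z up, the work surface at z = 0. Lengths are in m, angles in rad, forces in N, time in s.
With the tool pointing down it reaches from about 0.25 to 0.775 m from the base axis. Payload 4 kg.
Tool frame: the origin (TCP) lies midway between the tips of the shut fingers; the grasp point (between the pads) lies grip_point_offset behind it (grip_point_offset is the distance from the TCP to the grasp point, in m); z points along the fingers, y is the line along which they close (so a half turn about z gives the same grasp; the last joint's range is limited). The gripper opens to 94 mm and grips with 3 to 60 N. Pads are 16 mm wide; open, the fingers measure 119 mm over their backs; the gripper's body (75 mm by 177 mm) begins 78 mm behind the grasp point.
Start: joints at [1.04, 0.087, 1.371, -0, 1.684, -0.103], TCP at [0.228, 0.5, 0.206] pointing down, gripper open.
Joint ranges: [-3.1, 3.1], [-0.76, 2.03], [0.27, 2.55], [-1.08, 4.22], [0.17, 2.65], [-2.57, 2.57]. Speed limits (rad/s): [2.79, 2.79, 3.14, 3.14, 3.14, 3.14].

INTERFACE

Orientations are given as [roll, pitch, yaw] about the fixed x, y, z axes, in that order (R = Rz(yaw) Ry(pitch) Rx(roll)).
In Python, from bench import * gives the robot as it stands. The module is installed in compiled form; this text tells all that it offers.
- The arm moves only by the tool apply_moves, never from a script. Its argument "commands" is a list of rows, each a list of 7 numbers: the turn, a rotation vector about the world's x, y, z in rad, then the shift along the world's x, y, z in m, then the opening in per cent of the stroke, from 0 (shut) to 100 (fully open). In form: [[ax, ay, az, x, y, z, jaw], ...]. A call has exactly 5 rows; each row is the pose to reach, as a shift and turn from the pose commanded when the call began; what a row does not reach only later rows make up. A row lasts 1/10 s, in which the tool goes at most 50 mm and 8.59 degrees, less where a joint would pass 70% of its speed; a pose out of reach is approached as far as the arm can. A call with a gripper value outside its range is refused whole. The fingers move at their own pace and stop on an object; the grip force is fixed at half the most. Time passes only in rows, so rows that repeat a pose let the fingers close, or fill a call up. It gives the time, the measured TCP pose, the force, the opening and the grip force at its end, in the units of the state.
- get_obs(): the state, without advancing time (a new reading comes with each control period).
- snapshot(name): name is "side" or "top"; returns a dict with "pixels" (420x560x3 uint8, red, green, blue), "vertical_fov" (degrees; the focal length in pixels is half the picture's height over the tangent of half this angle, whatever the lens; pixels are square), "cx", "cy" (the principal point, pixels), "k1" (the pictures are not rectified: a ray, as slopes to the right and down, at radius r is drawn at 1 + k1 r^2 times it, then the intrinsics apply), "rvec" (rotation vector, rad) and "tvec" (3), from world to camera coordinates, as OpenCV has them. Camera axes: x right, y down, z forward; pixel columns grow to the right and rows downward; lengths in m; the calibration is good to about 2 mm. A picture is of the moment at which its call begins. There is no depth.
- close_job(): hands the job in; it is judged then, once.
Trained networks look in the newest picture that a camera, given by its name, has taken for a name from the list of things; names that differ only in an ending like _2 or _b are one class to them, and where a whole thing is asked for, a point or a joint stands for the part that bears it (a point fixed in the world has none). Each returns a list of dicts, best first, with "score" (0 to 1); they miss things now and then, are a little off and sometimes report something else, mostly with a low value. They report only what shows in the picture. A call takes as long as a camera call.
- masks_of(camera, query): "mask" (420x560 bool, what is visible of it) and "extent" ([left, top, right, bottom] in pixels, round what is visible of it).
- place_of(camera, query): "pixel" ([column, row] in pixels: a listed point, or the origin of a listed thing).
The state is a dict: "time": time; "joint_positions": joint angles; "qvel": joint speeds; "joint_torque": joint torques, N m; "tool_pos": TCP position; "ee_rot": TCP orientation; "wrist_force": force on the tool from outside, world axes, zero at the start; "wrist_torque": the same for the moment, N m; "width": finger opening in m; "finger_force": force on a finger pad.
Only numpy, scipy, OpenCV 4.12 (cv2) and the standard library are available. Lean on these libraries where they do the work, as an engineer would, in place of code of your own. Each camera call takes 0.05 s, during which the arm holds its last target. There are 200 camera calls.

TASK

Put the seasonings away: roll the slatted cover of the wooden bin all the way back by its steel bar, stand the blue-labelled spice jar and the salt shaker upright inside next to the jar that is already there, setting them down rather than dropping them, and roll the cover fully shut again. Do not push about or tip over the wine glass, the pepper mill or the jar that is already in the bin.

Things in the scene. Friction and masses are not known exactly. Their poses are not given: they have to be found in the camera images.
- roll_bin: Wooden roll-top bin, fixed to the island, 320 mm deep (x), 364 wide (y), 215 high. Origin: centre of its underside, on the surface; x points to its back, z up; its front faces -x. Half-round end panels, radius 160 mm about the track axis (along y, at x = 0, z = 55 mm), inner faces at y = +-170 mm. Front board 52 mm high at x = -158 to -146 mm. A fixed curved shell (outer radius 138 mm) roofs the back half (x > 18 mm).
- bin_floor (a point): Middle of the bin's inner floor, 12 mm above the bin's origin; axes as the bin's. With the cover back, the front half (x from -146 to about 10 mm) is open from above. With the cover shut nothing inside may reach beyond 145 mm from the track axis (43 mm above this point): a 105 mm tall jar fits while its centre lies at x > -110 mm.
- cover (a joint): Slatted cover, angle in rad about the track axis: 0 = fully shut (edge on the front board), 1.65 = all the way back; hard stops at both ends; growing values carry its front edge up and back. Outer radius 152 mm; when shut it spans 0 to 98 degrees above the front horizontal. It stays where it is left: track friction 0.4 N m, weight 0.25 kg, so it takes up to 5 N along the path at the bar.
- cover_bar (a point): Middle of the cover's steel pull bar: round, 12 mm thick, 160 mm long, parallel to the bin's y, 200 mm from the track axis, 42 mm clear of the slats, a stem at each end. At cover = a it lies at bin x = -200 cos(0.14 + a), z = 55 + 200 sin(0.14 + a) mm. The bar can turn between the fingers as the cover rolls.
- spice_jar: Clear spice jar with a blue label and a black cap, to be put away: round, 41 mm across, 105 mm tall, about 0.11 kg. Origin: centre of its underside, z up.
- salt_shaker: Small glass salt shaker with a grey perforated top, to be put away: 44 mm across up to 66 mm height, 34 mm above that, 90 mm tall, about 0.1 kg. Origin: centre of its underside, z up.
- inside_jar: Clear spice jar with a green label and black cap that stands in the front half of the bin from the start, 41 mm across, 105 mm tall, loose; leave it. Origin: centre of its underside.
- pepper_mill: Turned walnut pepper mill, 55 mm across, 172 mm tall, loose; leave it. Origin: centre of its underside.
- wine_glass: Empty stemmed wine glass, 71 mm across, 227 mm tall, loose; leave it. Origin: centre of its foot's underside.

How it is judged:
By the outcome, as a careful person would: the job done as asked, in the order asked, and still so for the second after the job is handed in, with the robot touching nothing.
It also fails if it takes over 72 s, if anything falls off the work surface, if the arm or the gripper's body presses on something with over 40 N, if the wrist force passes 120 N, or if a joint passes its speed limit or range.

## Working session

There is one attempt and no reset: what is moved stays moved. The work goes in short steps, Python scripts to look and compute and a tool call to move; the robot and the scene stay as the last step left them, time stands still between calls to the robot, and variables do not carry over. Pictures are saved under pics/ and viewed, at most 13 in all, crops included, and the job is handed in when it is done.

Besides the shell and the picture viewer there is one more tool, called after "Emit:" as name(argument=value, ...), one argument or row to a line, values as JSON. apply_moves: Moves the arm, as the interface text tells. Its arguments: {"type":"object","properties":{"commands":{"type":"array"}},"required":["commands"]}

```bash
mkdir -p pics; cat > h.py <<'E'
from bench import *
import numpy as np, cv2
def ray(s,p):
    f=210/np.tan(np.radians(s["vertical_fov"])/2)
    d=(np.array(p,float)-[s["cx"],s["cy"]])/f
    u=d.copy()
    for _ in range(20): u=d/(1+s["k1"]*(u@u))
    R,_=cv2.Rodrigues(np.array(s["rvec"],float)); t=np.array(s["tvec"],float).ravel()
    v=R.T@np.r_[u,1]; return -R.T@t, v/np.linalg.norm(v)
def onz(s,p,z):
    c,v=ray(s,p); return c+v*(z-c[2])/v[2]
def proj(s,P):
    f=210/np.tan(np.radians(s["vertical_fov"])/2)
    R,_=cv2.Rodrigues(np.array(s["rvec"],float)); q=R@np.array(P,float)+np.array(s["tvec"],float).ravel()
    u=q[:2]/q[2]; u=u*(1+s["k1"]*(u@u)); return u*f+[s["cx"],s["cy"]]
def tri(r1,r2):
    A=[];b=[]
    M=np.zeros((3,3));y=np.zeros(3)
    for c,v in (r1,r2):
        P=np.eye(3)-np.outer(v,v); M+=P; y+=P@c
    x=np.linalg.solve(M,y); return x,[np.linalg.norm((np.eye(3)-np.outer(v,v))@(x-c)) for c,v in (r1,r2)]
def look(n,tag):
    s=snapshot(n); cv2.imwrite(f"pics/{tag}.png",np.array(s["pixels"])[:,:,::-1]); return s
E
cat > a.py <<'E'
from h import *
np.set_printoptions(precision=4,suppress=True)
o=get_obs(); print(o)
S={n:look(n,n+"0") for n in("side","top")}
for n in S: print(n,ray(S[n],[280,210]),S[n]["vertical_fov"])
for q in["roll_bin","bin_floor","cover_bar","spice_jar","salt_shaker","inside_jar","pepper_mill","wine_glass"]:
    r={}
    for n in S:
        l=place_of(n,q); print(q,n,[(np.round(d["pixel"],1),round(d["score"],2)) for d in l[:3]], end=" ")
        if l: r[n]=l[0]["pixel"]; print(onz(S[n],r[n],0.012 if q in("bin_floor","inside_jar") else 0)[:2])
    if len(r)==2: print("   tri",tri(ray(S["side"],r["side"]),ray(S["top"],r["top"])))
E
python3 a.py; python3 -c "
import bench;print([x for x in dir(bench) if x[0]!='_'])"
```

```text
{'time': 0.0, 'joint_positions': array([ 1.0399,  0.088 ,  1.3722, -0.    ,  1.6836, -0.1031]), 'qvel': array([-0.0009,  0.0018,  0.0009, -0.0001,  0.0004, -0.0003]), 'joint_torque': array([ -0.0002, -34.0191, -30.2422,   0.0717,   0.033 ,  -0.0002]), 'tool_pos': array([0.2279, 0.5   , 0.2043]), 'ee_rot': array([-3.1394, -0.0002,  2.7138]), 'wrist_force': array([-0.2451,  0.449 ,  0.3828]), 'wrist_torque': array([-0.0051,  0.0288,  0.0341]), 'finger_force': 0.0, 'width': 0.09399102907986868}
side (array([-0.3465, -0.7821,  0.5484]), array([ 0.7475,  0.5312, -0.3989])) 48.70861253119647
top (array([-0.1774, -0.3472,  1.0435]), array([ 0.5978,  0.1778, -0.7817])) 44.06525138005428
roll_bin side [(array([255.6, 208.1]), 0.61)] [0.6534 0.018 ]
roll_bin top [(array([231., 189.]), 0.79)] [0.6548 0.0351]
   tri (array([ 0.6694,  0.0369, -0.0123]), [np.float64(0.0050565551502457125), np.float64(0.00505655515024586)])
bin_floor side [(array([252.6, 203.2]), 0.68)] [0.6562 0.031 ]
bin_floor top [(array([237.3, 188.3]), 0.62), (array([336.5, 293.6]), 0.21)] [0.6519 0.0155]
   tri (array([0.6395
[... 788 characters left out ...]

   tri (array([ 0.6179,  0.04  , -0.0236]), [np.float64(0.057635112345478884), np.float64(0.05763511234547888)])
pepper_mill side [(array([334.4, 249.3]), 0.87)] [ 0.5545 -0.304 ]
pepper_mill top [(array([349.7, 246.6]), 0.9)] [ 0.5555 -0.3048]
   tri (array([ 0.5549, -0.3044,  0.0002]), [np.float64(0.0005537732695507417), np.float64(0.0005537732695507679)])
wine_glass side [(array([359.4, 279.6]), 0.8)] [ 0.4626 -0.4163]
wine_glass top [(array([394.6, 292.3]), 0.69)] [ 0.4579 -0.4283]
   tri (array([ 0.4484, -0.4254,  0.0119]), [np.float64(0.0027538059682912387), np.float64(0.0027538059682910565)])
['IKError', 'close_job', 'get_obs', 'grip_point_offset', 'masks_of', 'place_of', 'snapshot']
```

View pics/side0.png

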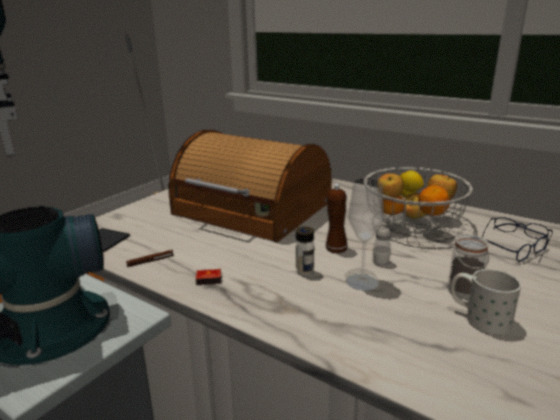

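View pics/top0.png

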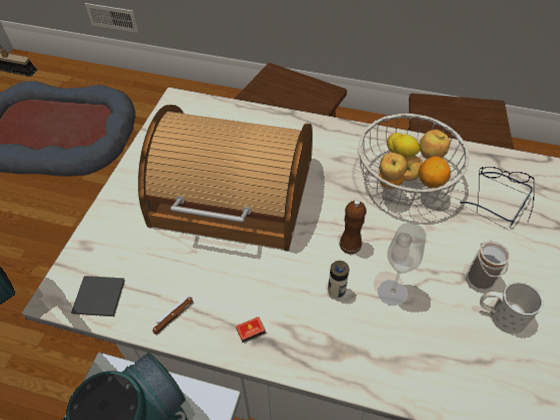

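```bash
python3 -c "import bench;print(bench.grip_point_offset)"
```

```text
0.0188
```

The cover is already slightly open: in the side view the bar spans (185,182)-(250,192) and the green jar shows in the gap at (262,208). The top view shows the bar at (173,207)-(248,214), with the spice jar at (339,280), the mill at (352,228) and the wine glass at (400,265). I'll zoom in on the bin to get its yaw.

```bash
python3 - <<'E'
import cv2,numpy as np
a=cv2.imread("pics/side0.png")[120:245,160:345]; b=cv2.imread("pics/top0.png")[95:260,130:325]
a=cv2.resize(a,None,fx=3,fy=3,interpolation=3)[:, :390*2]; b=cv2.resize(b,None,fx=3,fy=3,interpolation=3)
# stack side by side within 800x600 not possible at 3x; use two files
cv2.imwrite("pics/cs.png",cv2.convertScaleAbs(a,alpha=1.6)); cv2.imwrite("pics/ct.png",cv2.convertScaleAbs(b,alpha=1.2))
E
```

```text
(no output)
```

View pics/cs.png

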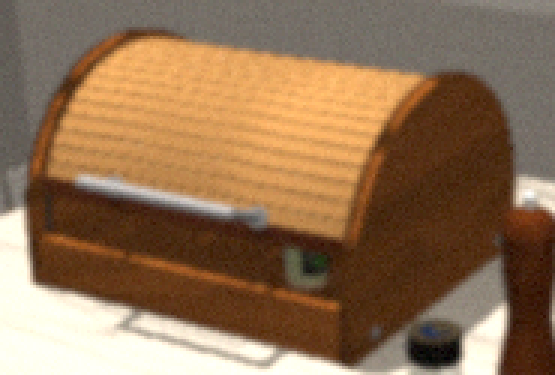

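View pics/ct.png

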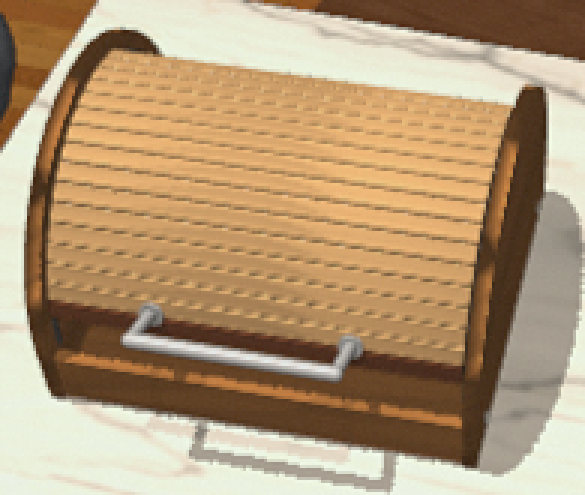

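The crops show the bin's bottom front corners at side (171,214) and (274,240) and at top (147,227) and (287,250). The bar ends are at side (186,181) and (247,192), and at top (172,208) and (244,219). I'll fit the bin pose and cover angle to these points.

```bash
cat > fit.py <<'E'
from h import *
from scipy.optimize import least_squares
np.set_printoptions(precision=4,suppress=True)
S={n:snapshot(n) for n in("side","top")}
def W(p,b):
    c,s=np.cos(p[2]),np.sin(p[2]); return np.array([p[0]+c*b[0]-s*b[1],p[1]+s*b[0]+c*b[1],b[2]])
obs=[("side","L",(171,214.3)),("side","R",(274,240.3)),("side","bl",(186,180.7)),("side","br",(247.3,192)),
("top","L",(147.3,227.3)),("top","R",(287.3,250)),("top","bl",(171.7,208.3)),("top","br",(244,219))]
def B(k,a):
    if k in"LR": return (-.16,.182*(1 if k=="L" else -1),0)
    return (-.2*np.cos(.14+a),.08*(1 if k=="bl" else -1),.055+.2*np.sin(.14+a))
f=lambda p:np.concatenate([proj(S[n],W(p,B(k,p[3])))-uv for n,k,uv in obs])
r=least_squares(f,[.65,.01,0,.25],loss="soft_l1"); print(r.x,r.fun.reshape(-1,2))
# jars
for q,h in(("inside_jar",.117),("spice_jar",.105),("salt_shaker",.09)):
  for n in S:
    for d in masks_of(n,q)[:2]:
        e=d["extent"]; print(q,n,round(d["score"],2),np.round(e),d["mask"].sum(),"top",onz(S[n],((e[0]+e[2])/2,e[1]),h)[:2])
E
python3 fit.py
```

```text
[0.6535 0.0294 0.0721 0.2414] [[ -0.9784   0.2894]
 [  2.8139   2.1137]
 [  0.7082   0.427 ]
 [-11.6824  -0.5626]
 [ -0.8774  -0.7547]
 [  1.3012  -0.1679]
 [  1.1345  -0.0922]
 [ -2.5094   0.0675]]
inside_jar side 0.69 [252. 200. 268. 215.] 181 top [ 0.4837 -0.1324]
spice_jar side 0.64 [294. 226. 318. 277.] 833 top [ 0.4405 -0.2923]
spice_jar top 0.89 [329. 265. 349. 302.] 678 top [ 0.4282 -0.2957]
salt_shaker side 0.69 [372. 228. 393. 269.] 592 top [ 0.5515 -0.4256]
salt_shaker top 0.69 [147. 114. 304. 224.] 13421 top [0.8372 0.1049]
```

Emit:
apply_moves(
  commands=[
    [0, 0, -0.071, 0.016, -0.0325, 0, 45],
    [0, 0, -0.142, 0.032, -0.065, 0, 45],
    [0, 0, -0.214, 0.048, -0.0975, 0, 45],
    [0, 0, -0.285, 0.063, -0.13, 0, 45],
    [0, 0, -0.357, 0.079, -0.162, 0, 45],
  ],
)

```text
time: 1.8
tool_pos: [0.3075, 0.3372, 0.2056]
ee_rot: [3.141, 0.0, 2.354]
wrist_force: [0.6, -0.3, 0.4]
width: 0.0572
finger_force: 0.0
```

Emit:
apply_moves(
  commands=[
    [0, 0, -0.071, 0.016, -0.0325, 0, 45],
    [0, 0, -0.142, 0.032, -0.065, 0, 45],
    [0, 0, -0.214, 0.048, -0.0975, 0, 45],
    [0, 0, -0.285, 0.063, -0.13, 0, 45],
    [0, 0, -0.357, 0.079, -0.162, 0, 45],
  ],
)

```text
time: 2.3
tool_pos: [0.3866, 0.1751, 0.2058]
ee_rot: [3.141, 0.0, 1.997]
wrist_force: [0.9, 0.4, 0.4]
width: 0.0423
finger_force: 0.0
```

Emit:
apply_moves(
  commands=[
    [0, 0, -0.071, 0.016, -0.0325, 0, 45],
    [0, 0, -0.142, 0.032, -0.065, 0, 45],
    [0, 0, -0.214, 0.048, -0.0975, 0, 45],
    [0, 0, -0.285, 0.063, -0.13, 0, 45],
    [0, 0, -0.357, 0.079, -0.162, 0, 45],
  ],
)

```text
time: 2.8
tool_pos: [0.4656, 0.013, 0.2057]
ee_rot: [3.141, -0.0, 1.64]
wrist_force: [0.7, -0.0, -0.2]
width: 0.0424
finger_force: 0.0
```

```bash
python3 - <<'E'
from h import *
o=get_obs(); print(o["time"],o["tool_pos"],o["ee_rot"],o["width"],o["wrist_force"])
S={n:look(n,n+"1") for n in("side","top")}
r={n:place_of(n,"cover_bar")[0] for n in S}; print(r)
print(tri(ray(S["side"],r["side"]["pixel"]),ray(S["top"],r["top"]["pixel"])))
a=cv2.resize(cv2.imread("pics/side1.png")[60:260,130:330],None,fx=2,fy=2); b=cv2.resize(cv2.imread("pics/top1.png")[80:280,110:310],None,fx=2,fy=2)
cv2.imwrite("pics/m1.png",np.hstack([a,b]))
E
```

```text
2.8 [0.4656181  0.01298251 0.20574546] [ 3.14083385e+00 -4.17917463e-05  1.63952351e+00] 0.04241959857736957 [ 0.67767401 -0.03229393 -0.17701215]
{'side': {'pixel': [208.6, 185.5], 'score': 0.96}, 'top': {'pixel': [209.4, 213.1], 'score': 0.94}}
(array([0.46246491, 0.0106485 , 0.13587767]), [np.float64(0.004368722135377375), np.float64(0.004368722135377376)])
```

View pics/m1.png

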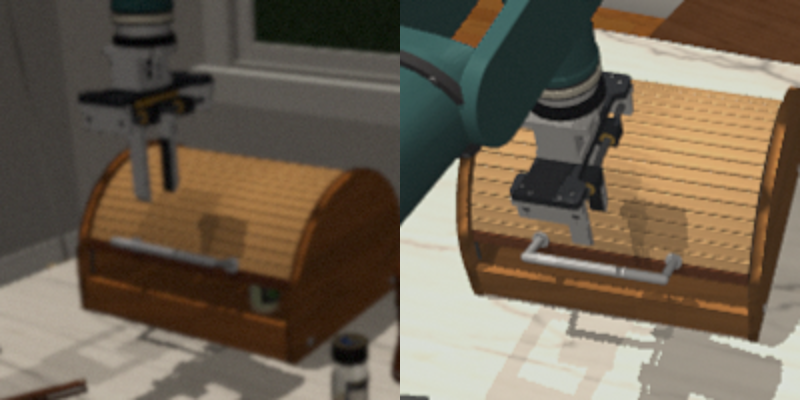

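The fingers hang just above the bar, at side crop (155,190), and straddle it in x. Next: descend and grip.

Emit:
apply_moves(
  commands=[
    [0, 0, 0, 0, 0, -0.025, 45],
    [0, 0, 0, 0, 0, -0.05, 45],
    [0, 0, 0, 0, 0, -0.07, 45],
    [0, 0, 0, 0, 0, -0.085, 45],
    [0, 0, 0, 0, 0, -0.093, 45],
  ],
)

```text
time: 3.5
tool_pos: [0.4638, 0.0159, 0.1111]
ee_rot: [-3.139, -0.001, 1.645]
wrist_force: [1.1, 1.3, 0.2]
width: 0.0425
finger_force: 0.0
```

Emit:
apply_moves(
  commands=[
    [0, 0, 0, 0, 0, 0, 0],
    [0, 0, 0, 0, 0, 0, 0],
    [0, 0, 0, 0, 0, 0, 0],
    [0, 0, 0, 0, 0, 0, 0],
    [0, 0, 0, 0, 0, 0, 0],
  ],
)

```text
time: 4.0
tool_pos: [0.4678, 0.0147, 0.1136]
ee_rot: [3.135, -0.0, 1.643]
wrist_force: [5.8, 0.6, -2.9]
width: 0.011
finger_force: 30.0
```

```bash
python3 -c "
import numpy as np
p=np.linspace(.381,1.80,26);y=.072
for k in range(5):
  b=p[5*k]
  print([[0,0,0]+[round(float(v),4) for v in (.2*np.cos(y)*(np.cos(b)-np.cos(q)),.2*np.sin(y)*(np.cos(b)-np.cos(q)),.2*(np.sin(q)-np.sin(b)))]+[0] for q in p[5*k+1:5*k+6]])
"
```

```text
[[0, 0, 0, 0.0045, 0.0003, 0.0104, 0], [0, 0, 0, 0.0096, 0.0007, 0.0206, 0], [0, 0, 0, 0.0152, 0.0011, 0.0304, 0], [0, 0, 0, 0.0214, 0.0015, 0.0399, 0], [0, 0, 0, 0.0282, 0.002, 0.049, 0]]
[[0, 0, 0, 0.0072, 0.0005, 0.0087, 0], [0, 0, 0, 0.015, 0.0011, 0.017, 0], [0, 0, 0, 0.0231, 0.0017, 0.0249, 0], [0, 0, 0, 0.0317, 0.0023, 0.0323, 0], [0, 0, 0, 0.0407, 0.0029, 0.0391, 0]]
[[0, 0, 0, 0.0094, 0.0007, 0.0064, 0], [0, 0, 0, 0.0191, 0.0014, 0.0122, 0], [0, 0, 0, 0.0292, 0.0021, 0.0174, 0], [0, 0, 0, 0.0395, 0.0028, 0.0221, 0], [0, 0, 0, 0.05, 0.0036, 0.0261, 0]]
[[0, 0, 0, 0.0108, 0.0008, 0.0035, 0], [0, 0, 0, 0.0217, 0.0016, 0.0063, 0], [0, 0, 0, 0.0328, 0.0024, 0.0085, 0], [0, 0, 0, 0.0441, 0.0032, 0.0101, 0], [0, 0, 0, 0.0553, 0.004, 0.011, 0]]
[[0, 0, 0, 0.0113, 0.0008, 0.0003, 0], [0, 0, 0, 0.0226, 0.0016, -0.0, 0], [0, 0, 0, 0.0339, 0.0024, -0.001, 0], [0, 0, 0, 0.0451, 0.0033, -0.0027, 0], [0, 0, 0, 0.0562, 0.0041, -0.0049, 0]]
```

Emit:
apply_moves(
  commands=[
    [0, 0, 0, 0.0045, 0.0003, 0.0104, 0],
    [0, 0, 0, 0.0096, 0.0007, 0.0206, 0],
    [0, 0, 0, 0.0152, 0.0011, 0.0304, 0],
    [0, 0, 0, 0.0214, 0.0015, 0.0399, 0],
    [0, 0, 0, 0.0282, 0.002, 0.049, 0],
  ],
)

```text
time: 4.5
tool_pos: [0.4938, 0.0163, 0.1607]
ee_rot: [-3.141, -0.0, 1.642]
wrist_force: [5.1, 0.5, -8.7]
width: 0.0112
finger_force: 30.0
```

Emit:
apply_moves(
  commands=[
    [0, 0, 0, 0.0072, 0.0005, 0.0087, 0],
    [0, 0, 0, 0.015, 0.0011, 0.017, 0],
    [0, 0, 0, 0.0231, 0.0017, 0.0249, 0],
    [0, 0, 0, 0.0317, 0.0023, 0.0323, 0],
    [0, 0, 0, 0.0407, 0.0029, 0.0391, 0],
  ],
)

```text
time: 5.0
tool_pos: [0.5325, 0.0188, 0.2006]
ee_rot: [-3.136, 0.001, 1.642]
wrist_force: [-1.4, -0.8, -3.1]
width: 0.0111
finger_force: 30.0
```

Low forces; continuing.

Emit:
apply_moves(
  commands=[
    [0, 0, 0, 0.0094, 0.0007, 0.0064, 0],
    [0, 0, 0, 0.0191, 0.0014, 0.0122, 0],
    [0, 0, 0, 0.0292, 0.0021, 0.0174, 0],
    [0, 0, 0, 0.0395, 0.0028, 0.0221, 0],
    [0, 0, 0, 0.05, 0.0036, 0.0261, 0],
  ],
)

```text
time: 5.5
tool_pos: [0.5825, 0.022, 0.2295]
ee_rot: [-3.138, 0.002, 1.642]
wrist_force: [-6.2, -2.2, 6.4]
width: 0.0111
finger_force: 30.0
```

Emit:
apply_moves(
  commands=[
    [0, 0, 0, 0.0108, 0.0008, 0.0035, 0],
    [0, 0, 0, 0.0217, 0.0016, 0.0063, 0],
    [0, 0, 0, 0.0328, 0.0024, 0.0085, 0],
    [0, 0, 0, 0.0441, 0.0032, 0.0101, 0],
    [0, 0, 0, 0.0553, 0.004, 0.011, 0],
  ],
)

```text
time: 6.0
tool_pos: [0.6387, 0.0257, 0.2401]
ee_rot: [-3.14, 0.002, 1.641]
wrist_force: [-2.8, -2.8, 3.2]
width: 0.0109
finger_force: 30.0
```

Emit:
apply_moves(
  commands=[
    [0, 0, 0, 0.0113, 0.0008, 0.0003, 0],
    [0, 0, 0, 0.0226, 0.0016, 0, 0],
    [0, 0, 0, 0.0339, 0.0024, -0.001, 0],
    [0, 0, 0, 0.0451, 0.0033, -0.0027, 0],
    [0, 0, 0, 0.0562, 0.0041, -0.0049, 0],
  ],
)

```text
time: 6.5
tool_pos: [0.6952, 0.0293, 0.2346]
ee_rot: [-3.14, 0.003, 1.641]
wrist_force: [-0.7, -3.1, 1.0]
width: 0.0109
finger_force: 30.0
```

Emit:
apply_moves(
  commands=[
    [0, 0, 0, 0.002, 0, -0.0003, 0],
    [0, 0, 0, 0.004, 0, -0.0006, 0],
    [0, 0, 0, 0.006, 0, -0.001, 0],
    [0, 0, 0, 0.006, 0, -0.001, 0],
    [0, 0, 0, 0.006, 0, -0.001, 0],
  ],
)

```text
time: 7.0
tool_pos: [0.6956, 0.0294, 0.2346]
ee_rot: [-3.129, 0.002, 1.641]
wrist_force: [-16.1, -3.6, 8.1]
width: 0.0109
finger_force: 30.0
```

Emit:
apply_moves(
  commands=[
    [0, 0, 0, -0.005, 0, 0.001, 0],
    [0, 0, 0, -0.005, 0, 0.001, 45],
    [0, 0, 0, -0.005, 0, 0.001, 45],
    [0, 0, 0, -0.005, 0, 0.001, 45],
    [0, 0, 0, -0.005, 0, 0.02, 45],
  ],
)

```text
time: 7.5
tool_pos: [0.6956, 0.0315, 0.248]
ee_rot: [-3.135, -0.001, 1.643]
wrist_force: [0.1, 0.4, 0.3]
width: 0.0395
finger_force: 0.0
```

Emit:
apply_moves(
  commands=[
    [0, 0, 0, 0, 0, 0.04, 60],
    [0, 0, 0, -0.02, -0.02, 0.06, 60],
    [0, 0, 0, -0.05, -0.06, 0.06, 60],
    [0, 0, 0, -0.08, -0.1, 0.06, 60],
    [0, 0, 0, -0.11, -0.14, 0.06, 60],
  ],
)

```text
time: 8.0
tool_pos: [0.5858, -0.1096, 0.3119]
ee_rot: [3.141, 0.0, 1.644]
wrist_force: [-0.0, -1.1, -0.3]
width: 0.0564
finger_force: 0.0
```

Emit:
apply_moves(
  commands=[
    [0, 0, 0, -0.032, -0.038, -0.01, 60],
    [0, 0, 0, -0.064, -0.076, -0.02, 60],
    [0, 0, 0, -0.096, -0.114, -0.03, 60],
    [0, 0, 0, -0.128, -0.152, -0.04, 60],
    [0, 0, 0, -0.162, -0.192, -0.05, 60],
  ],
)

```text
time: 8.5
tool_pos: [0.4274, -0.2973, 0.2627]
ee_rot: [3.141, 0.0, 1.644]
wrist_force: [0.6, -0.0, 0.5]
width: 0.0561
finger_force: 0.0
```

```bash
cat > b.py <<'E'
from h import *
np.set_printoptions(precision=4,suppress=True)
o=get_obs(); print(o["time"],o["tool_pos"],o["ee_rot"])
S={n:look(n,n+"2") for n in("side","top")}
for q,z,h in(("inside_jar",.012,.117),("spice_jar",0,.105),("salt_shaker",0,.09),("wine_glass",0,.227),("pepper_mill",0,.172),("cover_bar",.25,.25)):
    r={}
    for n in S:
        l=place_of(n,q); m=masks_of(n,q); 
        if l and n not in r: r[n]=l[0]["pixel"]
        for d in l[:2]: print(q,n,"pt",round(d["score"],2),np.round(d["pixel"]),onz(S[n],d["pixel"],z)[:2])
        for d in m[:1]: print("   mask",round(d["score"],2),np.round(d["extent"]),d["mask"].sum())
    if len(r)==2: print("   tri",tri(ray(S["side"],r["side"]),ray(S["top"],r["top"])))
E
python3 b.py
```

```text
8.5 [ 0.4274 -0.2973  0.2627] [3.1408 0.     1.6436]
inside_jar side pt 0.81 [262. 214.] [ 0.6069 -0.0398]
   mask 0.94 [255. 176. 270. 217.] 538
inside_jar top pt 0.78 [251. 203.] [ 0.6124 -0.0344]
   mask 0.57 [239. 178. 261. 213.] 486
   tri (array([ 0.6162, -0.0328,  0.0069]), [np.float64(0.00016009265950603488), np.float64(0.00016009265950612587)])
spice_jar side pt 0.8 [306. 273.] [ 0.422  -0.3054]
   mask 0.82 [296. 226. 317. 277.] 923
spice_jar top pt 0.78 [336. 297.] [ 0.4097 -0.3011]
   mask 0.96 [332. 265. 351. 302.] 676
   tri (array([ 0.4135, -0.3047,  0.0016]), [np.float64(0.005530003460445594), np.float64(0.005530003460445605)])
salt_shaker side pt 0.88 [379. 263.] [ 0.5529 -0.4223]
   mask 0.58 [371. 226. 391. 267.] 653
wine_glass side pt 0.85 [363. 279.] [ 0.4675 -0.4223]
   mask 0.97 [347. 177. 382. 291.] 2393
wine_glass top pt 0.95 [392. 291.] [ 0.4592 -0.4221]
   tri (array([ 0.459 , -0.4237,  0.0038]), [np.float64(0.002477315178071608), np.float64(0.0024773151780716164)])
pepper_mill side pt 0.94 [334. 248.] [ 0.5593 -0.3   ]
pepper_mill top pt 0.55 [346. 246.] [ 0.5567 -0.2966]
   mask 0.62 [340. 229. 360. 254.] 354
   tri (array([ 0.5596, -0.2979, -0.0016]), [np.float64(0.001978870773542187), np.float64(0.001978870773542168)])
cover_bar side pt 0.67 [255. 122.] [0.6971 0.0412]
   mask 0.62 [208. 117. 293. 149.] 580
cover_bar top pt 0.61 [231. 107.] [0.6927 0.0253]
   mask 0.6 [161. 100. 230. 122.] 794
   tri (array([0.6811, 0.024 , 0.2568]), [np.float64(0.00392619978187825), np.float64(0.003926199781878427)])
```

View pics/top2.png

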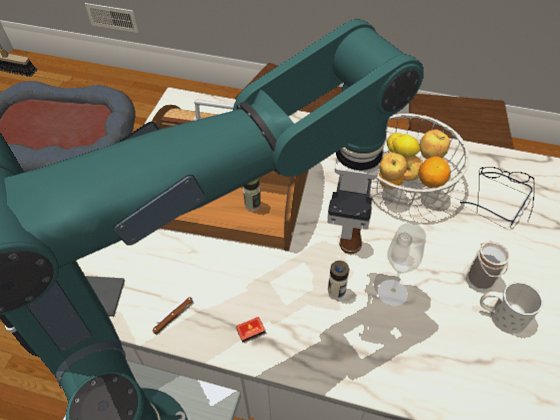

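The top view shows the green jar in the bin at (252,195), the spice jar at (339,280), clear of the glass at (392,291), and the gripper at (350,200). The cover is fully back. Next: lower onto the spice jar and grip it.

Emit:
apply_moves(
  commands=[
    [0, 0, 0, -0.008, -0.008, -0.02, 88],
    [0, 0, 0, -0.008, -0.008, -0.06, 88],
    [0, 0, 0, -0.008, -0.008, -0.1, 88],
    [0, 0, 0, -0.008, -0.008, -0.13, 88],
    [0, 0, 0, -0.008, -0.008, -0.15, 88],
  ],
)

```text
time: 10.3
tool_pos: [0.4193, -0.3034, 0.1099]
ee_rot: [-3.139, -0.003, 1.643]
wrist_force: [0.2, 0.3, -0.1]
width: 0.0825
finger_force: 0.0
```

Emit:
apply_moves(
  commands=[
    [0, 0, 0, 0, 0, -0.02, 88],
    [0, 0, 0, 0, 0, -0.04, 88],
    [0, 0, 0, 0, 0, -0.053, 88],
    [0, 0, 0, 0, 0, -0.053, 30],
    [0, 0, 0, 0, 0, -0.053, 20],
  ],
)

```text
time: 10.8
tool_pos: [0.4207, -0.3046, 0.0604]
ee_rot: [3.141, 0.0, 1.643]
wrist_force: [0.8, 0.2, -0.5]
width: 0.0702
finger_force: 0.0
```

Emit:
apply_moves(
  commands=[
    [0, 0, 0, 0, 0, 0, 20],
    [0, 0, 0, 0, 0, 0, 20],
    [0, 0, 0, 0, 0, 0, 20],
    [0, 0, 0, 0, 0, 0.01, 20],
    [0, 0, 0, 0, 0, 0.03, 20],
  ],
)

```text
time: 11.3
tool_pos: [0.4193, -0.3033, 0.0889]
ee_rot: [-3.139, -0.003, 1.643]
wrist_force: [0.1, -0.4, -1.8]
width: 0.0405
finger_force: 30.0
```

Emit:
apply_moves(
  commands=[
    [0, 0, 0, 0, 0, 0.03, 20],
    [0, 0, 0, 0, 0, 0.06, 20],
    [0, 0, -0.1, 0, 0.02, 0.09, 20],
    [0, 0, -0.2, 0, 0.04, 0.115, 20],
    [0, 0, -0.3, 0, 0.07, 0.14, 20],
  ],
)

```text
time: 11.8
tool_pos: [0.4203, -0.2344, 0.2317]
ee_rot: [3.141, 0.001, 1.337]
wrist_force: [0.0, -0.0, -1.1]
width: 0.0405
finger_force: 30.0
```

Emit:
apply_moves(
  commands=[
    [0, 0, -0.13, 0.015, 0.03, 0, 20],
    [0, 0, -0.26, 0.03, 0.06, 0, 20],
    [0, 0, -0.39, 0.045, 0.09, 0, 20],
    [0, 0, -0.52, 0.06, 0.12, 0, 20],
    [0, 0, -0.65, 0.08, 0.15, 0, 20],
  ],
)

```text
time: 12.3
tool_pos: [0.5006, -0.0831, 0.231]
ee_rot: [3.141, -0.0, 0.687]
wrist_force: [0.6, -0.0, -1.0]
width: 0.0404
finger_force: 30.0
```

Emit:
apply_moves(
  commands=[
    [0, 0, -0.13, 0.017, 0.03, 0, 20],
    [0, 0, -0.26, 0.034, 0.06, 0, 20],
    [0, 0, -0.39, 0.05, 0.09, 0, 20],
    [0, 0, -0.52, 0.066, 0.115, 0, 20],
    [0, 0, -0.62, 0.081, 0.137, 0, 20],
  ],
)

```text
time: 12.8
tool_pos: [0.5819, 0.0542, 0.2305]
ee_rot: [3.142, -0.0, 0.069]
wrist_force: [-0.3, 0.8, -1.4]
width: 0.0403
finger_force: 30.0
```

```bash
python3 - <<'E'
from h import *
o=get_obs(); print(o["time"],o["tool_pos"],o["ee_rot"],o["wrist_force"],o["width"])
S={n:look(n,n+"3") for n in("side","top")}
for q,z in(("inside_jar",.012),("spice_jar",.181)):
  for n in S:
    for d in place_of(n,q)[:1]: print(q,n,round(d["score"],2),np.round(d["pixel"]),onz(S[n],d["pixel"],z)[:2])
E
```

```text
12.8 [0.58186324 0.05424452 0.23051679] [ 3.14155842e+00 -1.70295633e-04  6.91482562e-02] [-0.31194356  0.75138411 -1.37017971] 0.040349961533701406
inside_jar side 0.88 [261. 216.] [ 0.59567525 -0.04791838]
inside_jar top 0.64 [252. 204.] [ 0.6099311  -0.03788192]
spice_jar side 0.72 [230. 160.] [0.54262152 0.00771039]
spice_jar top 0.57 [206. 165.] [0.56359356 0.04639996]
```

View pics/side3.png

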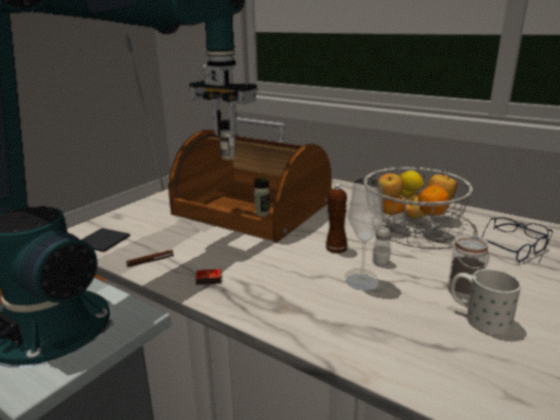

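The jar hangs upright over the bin at (228,140) in the side view, left of the green jar at (261,197). Next: lower it gently.

Emit:
apply_moves(
  commands=[
    [0, 0, 0, 0, 0, -0.035, 20],
    [0, 0, 0, 0, 0, -0.07, 20],
    [0, 0, 0, 0, 0, -0.105, 20],
    [0, 0, 0, 0, 0, -0.13, 20],
    [0, 0, 0, 0, 0, -0.148, 20],
  ],
)

```text
time: 13.6
tool_pos: [0.5798, 0.0513, 0.0799]
ee_rot: [3.141, 0.003, 0.072]
wrist_force: [0.9, -0.8, -0.8]
width: 0.0401
finger_force: 30.0
```

Emit:
apply_moves(
  commands=[
    [0, 0, 0, 0, 0, -0.003, 20],
    [0, 0, 0, 0, 0, -0.006, 20],
    [0, 0, 0, 0, 0, -0.009, 20],
    [0, 0, 0, 0, 0, -0.01, 20],
    [0, 0, 0, 0, 0, -0.01, 20],
  ],
)

```text
time: 14.1
tool_pos: [0.5824, 0.052, 0.0762]
ee_rot: [3.14, -0.003, 0.073]
wrist_force: [-4.5, -0.6, 8.0]
width: 0.0402
finger_force: 30.0
```

Emit:
apply_moves(
  commands=[
    [0, 0, 0, 0, 0, 0.001, 50],
    [0, 0, 0, 0, 0, 0.001, 65],
    [0, 0, 0, 0, 0, 0.001, 65],
    [0, 0, 0, 0, 0, 0.001, 65],
    [0, 0, 0, 0, 0, 0.001, 65],
  ],
)

```text
time: 14.6
tool_pos: [0.5814, 0.0526, 0.0727]
ee_rot: [3.142, 0.0, 0.073]
wrist_force: [0.0, 0.2, -0.0]
width: 0.061
finger_force: 0.0
```

Emit:
apply_moves(
  commands=[
    [0, 0, 0, 0, 0, 0.02, 65],
    [0, 0, 0, 0, 0, 0.05, 65],
    [0, 0, 0, 0, 0, 0.09, 65],
    [0, 0, 0, 0, 0, 0.13, 65],
    [0, 0, 0, 0, 0, 0.17, 65],
  ],
)

```text
time: 15.1
tool_pos: [0.5812, 0.0527, 0.2442]
ee_rot: [3.142, 0.001, 0.073]
wrist_force: [0.7, 1.0, -0.0]
width: 0.0612
finger_force: 0.0
```

```bash
cat > c.py <<'E'
from h import *
import sys
np.set_printoptions(precision=4,suppress=True)
o=get_obs(); print(o["time"],o["tool_pos"],o["ee_rot"],o["wrist_force"],o["width"])
t=sys.argv[1]
S={n:look(n,n+t) for n in("side","top")}
for q,z in(("inside_jar",.012),("spice_jar",.012),("salt_shaker",0),("wine_glass",0),("pepper_mill",0)):
  for n in S:
    l=place_of(n,q); m=masks_of(n,q)
    for d in l[:1]: print(q,n,round(d["score"],2),np.round(d["pixel"]),onz(S[n],d["pixel"],z)[:2])
    for d in m[:1]: print("   ",round(d["score"],2),np.round(d["extent"]))
E
python3 c.py 4
```

```text
15.1 [0.5812 0.0527 0.2442] [3.1416 0.0005 0.0729] [ 0.7185  0.9777 -0.0118] 0.06123192909968753
inside_jar side 0.8 [263. 213.] [ 0.6173 -0.0377]
    0.56 [256. 177. 270. 217.]
inside_jar top 0.79 [250. 204.] [ 0.611  -0.0316]
    0.92 [242. 173. 262. 215.]
spice_jar side 0.68 [234. 211.] [0.5805 0.0383]
    0.71 [223. 173. 241. 212.]
spice_jar top 0.69 [214. 206.] [0.5792 0.0532]
    0.77 [203. 175. 224. 213.]
salt_shaker side 0.69 [381. 263.] [ 0.5562 -0.4248]
    0.75 [372. 226. 393. 268.]
wine_glass side 0.67 [253. 211.] [0.6328 0.0114]
    0.93 [346. 177. 386. 292.]
wine_glass top 0.72 [391. 292.] [ 0.457  -0.4211]
    0.66 [378. 222. 428. 308.]
pepper_mill side 0.15 [379. 263.] [ 0.553  -0.4225]
    0.56 [324. 184. 348. 252.]
pepper_mill top 0.65 [350. 246.] [ 0.5592 -0.306 ]
    0.81 [340. 202. 366. 256.]
```

```bash
python3 - <<'E'
from h import *
S={n:snapshot(n) for n in("side","top")}
o=[]
th=np.linspace(0,2*np.pi,13)
for n,(u,v) in(("side",(330,170)),("top",(330,200))):
    im=np.array(S[n]["pixels"])[v:v+130,u:u+100,::-1].copy()
    im=cv2.convertScaleAbs(cv2.resize(im,None,fx=4,fy=4,interpolation=2),alpha=1.6 if n=="side" else 1)
    for P,r,hs in(((.5535,-.422),.022,(0,.066)),((.5535,-.422),.017,(.09,)),((.459,-.422),.0355,(.18,)),((.557,-.303),.0275,(0,.15))):
        for h in hs:
            for t in th:
                q=(proj(S[n],[P[0]+r*np.cos(t),P[1]+r*np.sin(t),h])-[u,v])*4
                cv2.circle(im,tuple(int(x) for x in q),1,(0,0,255),-1)
    o.append(im)
cv2.imwrite("pics/sh.png",np.hstack(o))
E
```

```text
(no output)
```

View pics/sh.png

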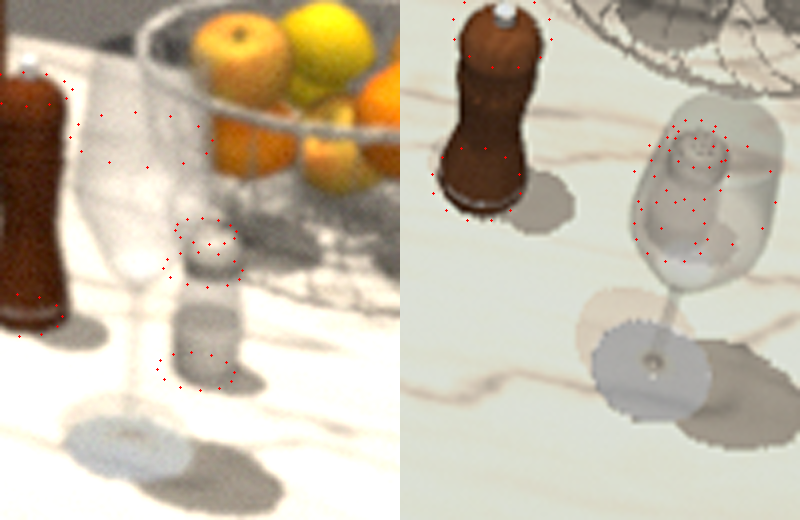

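The crop shows the shaker's top disc at side (382,229) and top (405,239), and its base at side (382,262) and top (400,255), seen through the glass. My overlay is about 2 px off, so I'll triangulate it again.

```bash
python3 - <<'E'
from h import *
S={n:snapshot(n) for n in("side","top")}
for a,b,z in(((382,229.5),(404.8,238.8),.09),((381.7,262),(400.5,255.5),0)):
    print(tri(ray(S["side"],a),ray(S["top"],b)),onz(S["side"],a,z),onz(S["top"],b,z))
# wine bowl widest, from crop: top-view bowl centre, side bowl centre ; mill top knob
for a,b,z in(((331+ (137-4)/4-.0,170+430/4),(330+253/4,200+365/4),0),((330+30/4,170+62/4),(330+105/4,200+12/4),.17)):
    print(tri(ray(S["side"],a),ray(S["top"],b)),onz(S["side"],a,z),onz(S["top"],b,z))
E
```

```text
(array([ 0.54814947, -0.42479288,  0.08823612]), [np.float64(0.0009568929913350588), np.float64(0.0009568929913348309)]) [ 0.54605851 -0.42651658  0.09      ] [ 0.54598347 -0.42392417  0.09      ]
(array([ 5.60816702e-01, -4.26682612e-01,  5.36472144e-04]), [np.float64(0.0012069963947302887), np.float64(0.0012069963947302644)]) [ 0.56016064 -0.42582317  0.        ] [ 0.56223564 -0.42762291  0.        ]
(array([ 0.45636398, -0.42670139,  0.01044863]), [np.float64(0.0035022001439139598), np.float64(0.0035022001439140027)]) [ 0.47620998 -0.42135982  0.        ] [ 0.45984125 -0.42490324  0.        ]
(array([ 0.55747482, -0.30408277,  0.16625515]), [np.float64(0.0014913254116839531), np.float64(0.0014913254116839054)]) [ 0.55094117 -0.30902574  0.17      ] [ 0.55297877 -0.30324233  0.17      ]
```

```bash
python3 - <<'E'
from h import *
S={n:snapshot(n) for n in("side","top")}
for z in(.05,.1,.15):
    print(z,"top rim L,bottom,R,back",[np.round(onz(S["top"],p,z)[:2],3) for p in((359,150),(410,197),(466,160),(415,118))],
     "side L,front,R,back",[np.round(onz(S["side"],p,z)[:2],3) for p in((362,186),(415,208),(470,190),(418,169))])
E
```

```text
0.05 top rim L,bottom,R,back [array([ 0.837, -0.27 ]), array([ 0.708, -0.423]), array([ 0.875, -0.55 ]), array([ 1.005, -0.4  ])] side L,front,R,back [array([ 0.871, -0.224]), array([ 0.794, -0.416]), array([ 1.007, -0.502]), array([ 1.115, -0.309])]
0.1 top rim L,bottom,R,back [array([ 0.786, -0.274]), array([ 0.663, -0.419]), array([ 0.822, -0.54 ]), array([ 0.945, -0.398])] side L,front,R,back [array([ 0.749, -0.28 ]), array([ 0.679, -0.453]), array([ 0.871, -0.53 ]), array([ 0.968, -0.357])]
0.15 top rim L,bottom,R,back [array([ 0.735, -0.278]), array([ 0.619, -0.415]), array([ 0.769, -0.529]), array([ 0.886, -0.395])] side L,front,R,back [array([ 0.627, -0.336]), array([ 0.565, -0.489]), array([ 0.736, -0.558]), array([ 0.822, -0.404])]
```

Emit:
apply_moves(
  commands=[
    [0, 0, 0, 0, 0, 0.02, 75],
    [0, 0, 0, -0.004, -0.03, 0.036, 75],
    [0, 0, -0.02, -0.008, -0.07, 0.036, 75],
    [0, 0, -0.04, -0.012, -0.11, 0.036, 75],
    [0, 0, -0.073, -0.016, -0.15, 0.036, 75],
  ],
)

```text
time: 17.0
tool_pos: [0.5653, -0.0986, 0.2793]
ee_rot: [3.141, -0.001, -0.001]
wrist_force: [-0.3, 0.6, -0.4]
width: 0.0704
finger_force: 0.0
```

Emit:
apply_moves(
  commands=[
    [0, 0, 0, -0.002, -0.04, 0, 75],
    [0, 0, 0, -0.004, -0.08, 0, 75],
    [0, 0, 0, -0.006, -0.12, 0, 75],
    [0, 0, 0, -0.008, -0.16, 0, 75],
    [0, 0, 0, -0.009, -0.2, 0, 75],
  ],
)

```text
time: 17.5
tool_pos: [0.5562, -0.299, 0.2791]
ee_rot: [3.141, -0.0, -0.0]
wrist_force: [0.9, -0.1, -0.5]
width: 0.0703
finger_force: 0.0
```

Emit:
apply_moves(
  commands=[
    [0, 0, 0, 0, -0.04, 0, 75],
    [0, 0, 0, 0, -0.08, 0, 75],
    [0, 0, 0, 0, -0.11, 0, 75],
    [0, 0, 0, 0, -0.128, 0, 75],
    [0, 0, 0, 0, -0.128, 0, 75],
  ],
)

```text
time: 18.0
tool_pos: [0.5557, -0.4279, 0.2772]
ee_rot: [-3.141, 0.002, -0.004]
wrist_force: [-0.4, 0.5, -0.7]
width: 0.0705
finger_force: 0.0
```

Emit:
apply_moves(
  commands=[
    [0, 0, 0, 0, 0, -0.03, 75],
    [0, 0, 0, 0, 0, -0.06, 75],
    [0, 0, 0, 0, 0, -0.09, 75],
    [0, 0, 0, 0, 0, -0.12, 75],
    [0, 0, 0, 0, 0, -0.14, 75],
  ],
)

```text
time: 18.5
tool_pos: [0.5561, -0.423, 0.1364]
ee_rot: [-3.139, 0.002, 0.001]
wrist_force: [-0.7, -0.7, -0.4]
width: 0.0706
finger_force: 0.0
```

Emit:
apply_moves(
  commands=[
    [0, 0, 0, 0, 0, -0.015, 75],
    [0, 0, 0, 0, 0, -0.03, 75],
    [0, 0, 0, 0, 0, -0.045, 75],
    [0, 0, 0, 0, 0, -0.06, 75],
    [0, 0, 0, 0, 0, -0.067, 75],
  ],
)

```text
time: 19.0
tool_pos: [0.556, -0.4248, 0.07]
ee_rot: [-3.14, 0.002, -0.0]
wrist_force: [-0.4, 0.1, 0.3]
width: 0.0705
finger_force: 0.0
```

Emit:
apply_moves(
  commands=[
    [0, 0, 0, 0, 0, 0, 50],
    [0, 0, 0, 0, 0, 0, 20],
    [0, 0, 0, 0, 0, 0, 15],
    [0, 0, 0, 0, 0, 0, 15],
    [0, 0, 0, 0, 0, 0, 15],
  ],
)

```text
time: 19.5
tool_pos: [0.5568, -0.4256, 0.0728]
ee_rot: [3.141, -0.001, -0.0]
wrist_force: [-0.1, -0.1, 0.4]
width: 0.0338
finger_force: 1.7
```

Emit:
apply_moves(
  commands=[
    [0, 0, 0, 0, 0, 0, 15],
    [0, 0, 0, 0, 0, 0.015, 15],
    [0, 0, 0, 0, 0, 0.04, 15],
    [0, 0, 0, 0, 0, 0.07, 15],
    [0, 0, 0, 0, 0, 0.1, 15],
  ],
)

```text
time: 20.0
tool_pos: [0.5563, -0.4252, 0.1736]
ee_rot: [-3.142, 0.0, -0.0]
wrist_force: [0.6, 0.1, -0.3]
width: 0.0322
finger_force: 30.0
```

Emit:
apply_moves(
  commands=[
    [0, 0, 0, 0, 0, 0.03, 15],
    [0, 0, 0, 0, 0, 0.06, 15],
    [0, 0, 0, 0, 0, 0.09, 15],
    [0, 0, 0.03, 0, 0, 0.11, 15],
    [0, 0, 0.1, 0, 0.02, 0.115, 15],
  ],
)

```text
time: 20.5
tool_pos: [0.5565, -0.4077, 0.2912]
ee_rot: [3.136, -0.004, 0.099]
wrist_force: [-0.5, 1.1, -0.9]
width: 0.0323
finger_force: 30.0
```

Emit:
apply_moves(
  commands=[
    [0, 0, 0.1, 0, 0.033, 0, 15],
    [0, 0, 0.2, 0, 0.068, 0, 15],
    [0, 0, 0.3, 0, 0.104, 0, 15],
    [0, 0, 0.41, -0.002, 0.14, 0, 15],
    [0, 0, 0.515, -0.004, 0.176, 0, 15],
  ],
)

```text
time: 21.0
tool_pos: [0.5521, -0.2279, 0.288]
ee_rot: [3.141, -0.0, 0.619]
wrist_force: [0.5, 0.3, -0.3]
width: 0.0322
finger_force: 30.0
```

Emit:
apply_moves(
  commands=[
    [0, 0, 0.1, 0, 0.036, 0, 15],
    [0, 0, 0.2, 0, 0.072, 0, 15],
    [0, 0, 0.3, 0, 0.108, 0, 15],
    [0, 0, 0.41, -0.002, 0.144, 0, 15],
    [0, 0, 0.515, -0.004, 0.18, 0, 15],
  ],
)

```text
time: 21.5
tool_pos: [0.5481, -0.0479, 0.2881]
ee_rot: [3.14, -0.0, 1.134]
wrist_force: [-1.1, 0.6, 0.6]
width: 0.0325
finger_force: 30.0
```

Emit:
apply_moves(
  commands=[
    [0, 0, 0.1, 0, 0.036, 0, 15],
    [0, 0, 0.2, 0, 0.072, 0, 15],
    [0, 0, 0.3, 0, 0.108, 0, 15],
    [0, 0, 0.41, -0.002, 0.144, 0, 15],
    [0, 0, 0.515, -0.003, 0.172, 0, 15],
  ],
)

```text
time: 22.0
tool_pos: [0.545, 0.1247, 0.2881]
ee_rot: [3.14, -0.0, 1.65]
wrist_force: [1.4, 0.0, -1.0]
width: 0.0325
finger_force: 30.0
```

```bash
python3 c.py 5; python3 - <<'E'
import cv2,numpy as np
a=cv2.resize(cv2.imread("pics/side5.png")[60:260,130:330],None,fx=2,fy=2); b=cv2.resize(cv2.imread("pics/top5.png")[80:280,110:310],None,fx=2,fy=2)
cv2.imwrite("pics/m5.png",np.hstack([cv2.convertScaleAbs(a,alpha=1.5),b]))
E
```

```text
22.0 [0.545  0.1247 0.2881] [ 3.1404 -0.0004  1.6505] [ 1.4144  0.0381 -0.9564] 0.03253634772459076
inside_jar side 0.97 [260. 212.] [ 0.6122 -0.0286]
    0.63 [254. 176. 271. 217.]
inside_jar top 0.66 [252. 203.] [ 0.6154 -0.0364]
    0.95 [243. 173. 262. 213.]
spice_jar side 0.81 [236. 210.] [0.5866 0.0394]
    0.7 [222. 177. 242. 214.]
spice_jar top 0.95 [216. 205.] [0.5827 0.0493]
    0.57 [205. 177. 223. 212.]
salt_shaker side 0.67 [197. 140.] [1.1328 0.7293]
    0.88 [189. 112. 208. 145.]
salt_shaker top 0.82 [167. 153.] [0.7353 0.2531]
    0.77 [156. 123. 174. 161.]
wine_glass side 0.75 [359. 281.] [ 0.4553 -0.4184]
    0.95 [346. 177. 385. 291.]
wine_glass top 0.65 [394. 293.] [ 0.4549 -0.428 ]
    0.95 [380. 221. 426. 307.]
pepper_mill side 0.64 [337. 248.] [ 0.5625 -0.3058]
    0.74 [324. 186. 350. 253.]
pepper_mill top 0.72 [350. 248.] [ 0.5528 -0.3048]
    0.6 [336. 203. 366. 256.]
```

View pics/m5.png

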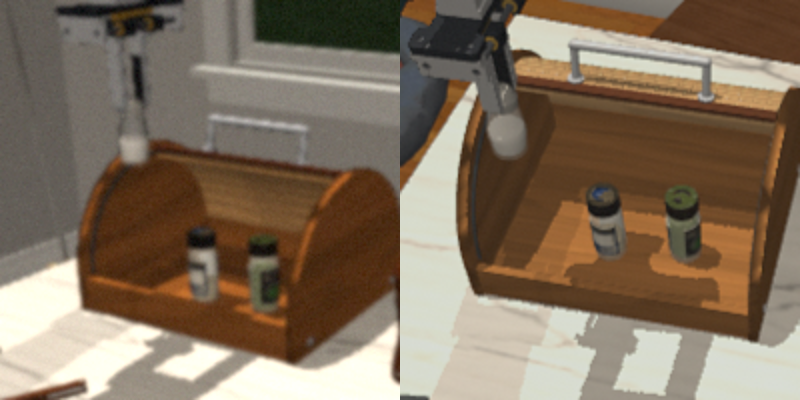

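Both jars stand upright in the bin, at top crop (605,220) and (683,225). The shaker hangs over the free left side at (507,130). Next: lower it.

Emit:
apply_moves(
  commands=[
    [0, 0, 0, 0, 0, -0.03, 15],
    [0, 0, 0, 0, 0, -0.065, 15],
    [0, 0, 0, 0, 0, -0.1, 15],
    [0, 0, 0, 0, 0, -0.13, 15],
    [0, 0, 0, 0, 0, -0.15, 15],
  ],
)

```text
time: 23.6
tool_pos: [0.5441, 0.1225, 0.134]
ee_rot: [-3.138, 0.0, 1.645]
wrist_force: [-1.0, 0.3, -1.3]
width: 0.0322
finger_force: 30.0
```

Emit:
apply_moves(
  commands=[
    [0, 0, 0, 0, 0, -0.02, 15],
    [0, 0, 0, 0, 0, -0.035, 15],
    [0, 0, 0, 0, 0, -0.043, 15],
    [0, 0, 0, 0, 0, -0.048, 15],
    [0, 0, 0, 0, 0, -0.05, 15],
  ],
)

```text
time: 24.1
tool_pos: [0.5458, 0.1227, 0.0871]
ee_rot: [3.141, 0.0, 1.645]
wrist_force: [0.2, 0.0, -0.5]
width: 0.0324
finger_force: 30.0
```

Emit:
apply_moves(
  commands=[
    [0, 0, 0, 0, 0, -0.002, 15],
    [0, 0, 0, 0, 0, -0.004, 15],
    [0, 0, 0, 0, 0, -0.006, 15],
    [0, 0, 0, 0, 0, -0.008, 15],
    [0, 0, 0, 0, 0, -0.008, 15],
  ],
)

```text
time: 24.6
tool_pos: [0.5469, 0.123, 0.0846]
ee_rot: [3.136, -0.0, 1.645]
wrist_force: [-5.7, -0.8, 15.8]
width: 0.0324
finger_force: 30.1
```

Contact made; release and lift.

Emit:
apply_moves(
  commands=[
    [0, 0, 0, 0, 0, 0.002, 15],
    [0, 0, 0, 0, 0, 0.003, 35],
    [0, 0, 0, 0, 0, 0.003, 60],
    [0, 0, 0, 0, 0, 0.003, 60],
    [0, 0, 0, 0, 0, 0.003, 60],
  ],
)

```text
time: 25.1
tool_pos: [0.5454, 0.1226, 0.0814]
ee_rot: [-3.141, 0.0, 1.645]
wrist_force: [0.5, -0.2, 0.3]
width: 0.0529
finger_force: 0.0
```

Emit:
apply_moves(
  commands=[
    [0, 0, 0, 0, 0, 0.015, 60],
    [0, 0, 0, 0, 0, 0.045, 60],
    [0, 0, 0, 0, 0, 0.085, 60],
    [0, 0, 0, 0, 0, 0.13, 50],
    [0, 0, 0, 0, 0, 0.175, 45],
  ],
)

```text
time: 25.6
tool_pos: [0.5452, 0.1226, 0.2594]
ee_rot: [3.141, 0.0, 1.645]
wrist_force: [0.1, 0.1, 0.4]
width: 0.044
finger_force: 0.0
```

```bash
python3 c.py 6; python3 - <<'E'
import cv2,numpy as np
a=cv2.resize(cv2.imread("pics/side6.png")[60:260,130:330],None,fx=2,fy=2); b=cv2.resize(cv2.imread("pics/top6.png")[80:280,110:310],None,fx=2,fy=2)
cv2.imwrite("pics/m6.png",np.hstack([cv2.convertScaleAbs(a,alpha=1.5),b]))
E
```

```text
25.6 [0.5452 0.1226 0.2594] [3.1412 0.     1.6447] [0.1154 0.1264 0.4108] 0.04398797643847906
inside_jar side 0.95 [264. 213.] [ 0.6156 -0.0429]
    0.93 [254. 179. 269. 216.]
inside_jar top 0.93 [249. 204.] [ 0.6088 -0.0299]
    0.88 [242. 172. 262. 216.]
spice_jar side 0.92 [231. 210.] [0.5824 0.0528]
    0.79 [221. 173. 239. 214.]
spice_jar top 0.88 [214. 208.] [0.5729 0.0526]
    0.56 [205. 174. 226. 212.]
salt_shaker side 0.52 [204. 209.] [0.5662 0.1474]
    0.62 [196. 179. 211. 205.]
salt_shaker top 0.75 [181. 212.] [0.5483 0.1344]
    0.79 [174. 186. 191. 220.]
wine_glass side 0.65 [360. 284.] [ 0.4458 -0.4256]
    0.77 [347. 179. 386. 291.]
wine_glass top 0.81 [393. 292.] [ 0.4589 -0.4238]
    0.69 [378. 222. 427. 307.]
pepper_mill side 0.74 [335. 248.] [ 0.5618 -0.3028]
    0.87 [325. 182. 347. 251.]
pepper_mill top 0.88 [350. 247.] [ 0.5551 -0.3054]
    0.88 [340. 201. 364. 256.]
```

View pics/m6.png

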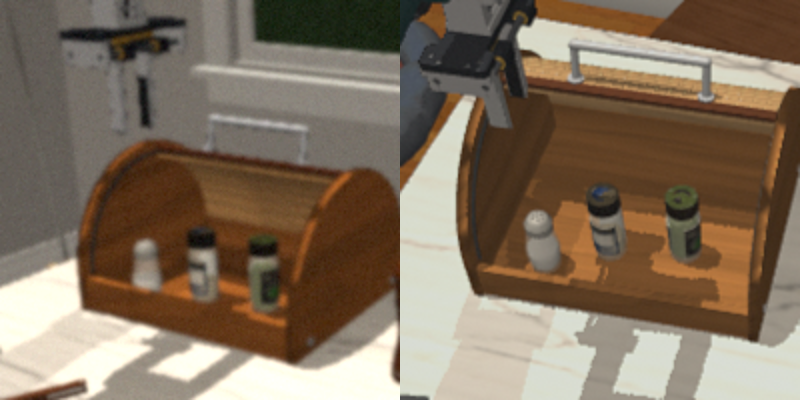

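All three stand upright: shaker at top crop (541,240), spice jar (605,220), green jar (683,225). The mill and glass haven't moved. Now back to the bar at the rear.

Emit:
apply_moves(
  commands=[
    [0, 0, 0, 0.01, -0.005, 0.03, 45],
    [0, 0, 0, 0.045, -0.025, 0.05, 45],
    [0, 0, 0, 0.085, -0.05, 0.05, 45],
    [0, 0, 0, 0.12, -0.075, 0.05, 45],
    [0, 0, 0, 0.1505, -0.092, 0.05, 45],
  ],
)

```text
time: 27.2
tool_pos: [0.6975, 0.0288, 0.3067]
ee_rot: [3.141, 0.0, 1.644]
wrist_force: [-0.0, 0.2, 0.3]
width: 0.0426
finger_force: 0.0
```

Emit:
apply_moves(
  commands=[
    [0, 0, 0, 0, 0, -0.02, 45],
    [0, 0, 0, 0, 0, -0.045, 45],
    [0, 0, 0, 0, 0, -0.065, 45],
    [0, 0, 0, 0, 0, -0.0735, 45],
    [0, 0, 0, 0, 0, -0.0735, 45],
  ],
)

```text
time: 27.7
tool_pos: [0.6953, 0.0307, 0.2316]
ee_rot: [-3.138, -0.0, 1.645]
wrist_force: [-0.1, -0.4, -0.2]
width: 0.0422
finger_force: 0.0
```

Emit:
apply_moves(
  commands=[
    [0, 0, 0, 0, 0, 0, 20],
    [0, 0, 0, 0, 0, 0, 0],
    [0, 0, 0, 0, 0, 0, 0],
    [0, 0, 0, 0, 0, 0, 0],
    [0, 0, 0, 0, 0, 0, 0],
  ],
)

```text
time: 28.2
tool_pos: [0.6956, 0.0306, 0.2345]
ee_rot: [3.142, 0.0, 1.645]
wrist_force: [-2.7, 0.1, 2.3]
width: 0.0109
finger_force: 30.0
```

```bash
python3 -c "
import numpy as np
N=35
p=np.linspace(1.79,.125,N+1);y=.072
t=-.5*np.clip((1.2-p)/(1.2-.25),0,1)
G=np.c_[-.2*np.cos(p),.2*np.sin(p)]
T=G+.0188*np.c_[-np.sin(t),-np.cos(t)]
for k in range(N//5):
  b=5*k
  print([[round(float(v),4) for v in (-np.sin(y)*(t[i]-t[b]),np.cos(y)*(t[i]-t[b]),0,np.cos(y)*(T[i]-T[b])[0],np.sin(y)*(T[i]-T[b])[0],(T[i]-T[b])[1])]+[0] for i in range(b+1,b+6)])
"
```

```text
[[-0.0, 0.0, 0.0, -0.0093, -0.0007, 0.0018, 0], [-0.0, 0.0, 0.0, -0.0187, -0.0013, 0.0032, 0], [-0.0, 0.0, 0.0, -0.0281, -0.002, 0.0042, 0], [-0.0, 0.0, 0.0, -0.0376, -0.0027, 0.0047, 0], [-0.0, 0.0, 0.0, -0.0471, -0.0034, 0.0048, 0]]
[[-0.0, 0.0, 0.0, -0.0095, -0.0007, -0.0004, 0], [-0.0, 0.0, 0.0, -0.0189, -0.0014, -0.0013, 0], [-0.0, 0.0, 0.0, -0.0283, -0.002, -0.0026, 0], [-0.0, 0.0, 0.0, -0.0377, -0.0027, -0.0043, 0], [-0.0, 0.0, 0.0, -0.0469, -0.0034, -0.0065, 0]]
[[-0.0, 0.0, 0.0, -0.0091, -0.0007, -0.0026, 0], [-0.0, 0.0, 0.0, -0.0181, -0.0013, -0.0057, 0], [0.0011, -0.0149, 0.0, -0.0266, -0.0019, -0.0092, 0], [0.0029, -0.0399, 0.0, -0.0348, -0.0025, -0.0131, 0], [0.0047, -0.0649, 0.0, -0.0428, -0.0031, -0.0174, 0]]
[[0.0018, -0.025, 0.0, -0.0078, -0.0006, -0.0047, 0], [0.0036, -0.0499, 0.0, -0.0153, -0.0011, -0.0097, 0], [0.0054, -0.0749, 0.0, -0.0226, -0.0016, -0.0151, 0], [0.0072, -0.0999, 0.0, -0.0296, -0.0021, -0.0209, 0], [0.009, -0.1249, 0.0, -0.0364, -0.0026, -0.027, 0]]
[[0.0018, -0.025, 0.0, -0.0064, -0.0005, -0.0064, 0], [0.0036, -0.0499, 0.0, -0.0126, -0.0009, -0.0132, 0], [0.0054, -0.0749, 0.0, -0.0184, -0.0013, -0.0202, 0], [0.0072, -0.0999, 0.0, -0.0238, -0.0017, -0.0275, 0], [0.009, -0.1249, 0.0, -0.0289, -0.0021, -0.0351, 0]]
[[0.0018, -0.025, 0.0, -0.0047, -0.0003, -0.0078, 0], [0.0036, -0.0499, 0.0, -0.0091, -0.0007, -0.0159, 0], [0.0054, -0.0749, 0.0, -0.013, -0.0009, -0.0241, 0], [0.0072, -0.0999, 0.0, -0.0166, -0.0012, -0.0326, 0], [0.009, -0.1249, 0.0, -0.0198, -0.0014, -0.0412, 0]]
[[0.0018, -0.025, 0.0, -0.0027, -0.0002, -0.0088, 0], [0.0036, -0.0499, 0.0, -0.005, -0.0004, -0.0177, 0], [0.0043, -0.0592, 0.0, -0.0072, -0.0005, -0.0268, 0], [0.0043, -0.0592, 0.0, -0.009, -0.0007, -0.0361, 0], [0.0043, -0.0592, 0.0, -0.0104, -0.0008, -0.0455, 0]]
```

Emit:
apply_moves(
  commands=[
    [0, 0, 0, -0.0093, -0.0007, 0.0018, 0],
    [0, 0, 0, -0.0187, -0.0013, 0.0032, 0],
    [0, 0, 0, -0.0281, -0.002, 0.0042, 0],
    [0, 0, 0, -0.0376, -0.0027, 0.0047, 0],
    [0, 0, 0, -0.0471, -0.0034, 0.0048, 0],
  ],
)

```text
time: 28.7
tool_pos: [0.649, 0.0276, 0.2401]
ee_rot: [3.137, -0.0, 1.645]
wrist_force: [3.7, 2.2, 4.1]
width: 0.0114
finger_force: 30.0
```

Emit:
apply_moves(
  commands=[
    [0, 0, 0, -0.0095, -0.0007, -0.0004, 0],
    [0, 0, 0, -0.0189, -0.0014, -0.0013, 0],
    [0, 0, 0, -0.0283, -0.002, -0.0026, 0],
    [0, 0, 0, -0.0377, -0.0027, -0.0043, 0],
    [0, 0, 0, -0.0469, -0.0034, -0.0065, 0],
  ],
)

```text
time: 29.2
tool_pos: [0.601, 0.0245, 0.232]
ee_rot: [3.141, -0.001, 1.645]
wrist_force: [3.5, 4.3, 3.3]
width: 0.011
finger_force: 30.0
```

Emit:
apply_moves(
  commands=[
    [0, 0, 0, -0.0091, -0.0007, -0.0026, 0],
    [0, 0, 0, -0.0181, -0.0013, -0.0057, 0],
    [0.0011, -0.0149, 0, -0.0266, -0.0019, -0.0092, 0],
    [0.0029, -0.0399, 0, -0.0348, -0.0025, -0.0131, 0],
    [0.0047, -0.0649, 0, -0.0428, -0.0031, -0.0174, 0],
  ],
)

```text
time: 29.7
tool_pos: [0.558, 0.0217, 0.2135]
ee_rot: [3.077, -0.002, 1.646]
wrist_force: [2.7, 4.7, 3.3]
width: 0.0111
finger_force: 30.0
```

Emit:
apply_moves(
  commands=[
    [0.0018, -0.025, 0, -0.0078, -0.0006, -0.0047, 0],
    [0.0036, -0.0499, 0, -0.0153, -0.0011, -0.0097, 0],
    [0.0054, -0.0749, 0, -0.0226, -0.0016, -0.0151, 0],
    [0.0072, -0.0999, 0, -0.0296, -0.0021, -0.0209, 0],
    [0.009, -0.1249, 0, -0.0364, -0.0026, -0.027, 0],
  ],
)

```text
time: 30.2
tool_pos: [0.5212, 0.0193, 0.1859]
ee_rot: [2.952, -0.002, 1.646]
wrist_force: [2.6, 6.9, 2.3]
width: 0.0112
finger_force: 30.0
```

Emit:
apply_moves(
  commands=[
    [0.0018, -0.025, 0, -0.0064, -0.0005, -0.0064, 0],
    [0.0036, -0.0499, 0, -0.0126, -0.0009, -0.0132, 0],
    [0.0054, -0.0749, 0, -0.0184, -0.0013, -0.0202, 0],
    [0.0072, -0.0999, 0, -0.0238, -0.0017, -0.0275, 0],
    [0.009, -0.1249, 0, -0.0289, -0.0021, -0.0351, 0],
  ],
)

```text
time: 30.7
tool_pos: [0.4921, 0.0173, 0.1505]
ee_rot: [2.828, -0.002, 1.645]
wrist_force: [2.7, 5.3, 1.3]
width: 0.0108
finger_force: 30.0
```

Emit:
apply_moves(
  commands=[
    [0.0018, -0.025, 0, -0.0047, -0.0003, -0.0078, 0],
    [0.0036, -0.0499, 0, -0.0091, -0.0007, -0.0159, 0],
    [0.0054, -0.0749, 0, -0.013, -0.0009, -0.0241, 0],
    [0.0072, -0.0999, 0, -0.0166, -0.0012, -0.0326, 0],
    [0.009, -0.1249, 0, -0.0198, -0.0014, -0.0412, 0],
  ],
)

```text
time: 31.2
tool_pos: [0.4723, 0.0158, 0.109]
ee_rot: [2.703, -0.002, 1.645]
wrist_force: [4.4, 6.7, 2.4]
width: 0.0111
finger_force: 30.0
```

Emit:
apply_moves(
  commands=[
    [0.0018, -0.025, 0, -0.0027, -0.0002, -0.0088, 0],
    [0.0036, -0.0499, 0, -0.005, -0.0004, -0.0177, 0],
    [0.0043, -0.0592, 0, -0.0072, -0.0005, -0.0268, 0],
    [0.0043, -0.0592, 0, -0.009, -0.0007, -0.0361, 0],
    [0.0043, -0.0592, 0, -0.0104, -0.0008, -0.0455, 0],
  ],
)

```text
time: 31.7
tool_pos: [0.4633, 0.0147, 0.0669]
ee_rot: [2.64, -0.0, 1.645]
wrist_force: [-25.4, 3.7, 41.4]
width: 0.0111
finger_force: 30.0
```

Emit:
apply_moves(
  commands=[
    [0, 0, 0, 0, 0, -0.001, 0],
    [0, 0, 0, 0, 0, -0.002, 0],
    [0, 0, 0, 0, 0, -0.003, 0],
    [0, 0, 0, 0, 0, -0.003, 0],
    [0, 0, 0, 0, 0, -0.003, 0],
  ],
)

```text
time: 32.2
tool_pos: [0.4636, 0.0143, 0.0663]
ee_rot: [2.64, 0.001, 1.646]
wrist_force: [-20.0, 3.8, 29.2]
width: 0.0116
finger_force: 30.0
```

Bar height .083 matches the shut position (hard stop). Next: relax, release and back off along the tool axis.

Emit:
apply_moves(
  commands=[
    [0, 0, 0, 0, 0, 0.004, 0],
    [0, 0, 0, 0, 0, 0.005, 0],
    [0, 0, 0, 0, 0, 0.005, 40],
    [0, 0, 0, 0, 0, 0.005, 40],
    [0, 0, 0, 0, 0, 0.005, 40],
  ],
)

```text
time: 32.7
tool_pos: [0.4615, 0.0137, 0.065]
ee_rot: [2.647, 0.001, 1.645]
wrist_force: [0.2, 0.6, 0.3]
width: 0.0314
finger_force: 0.0
```

Emit:
apply_moves(
  commands=[
    [0, 0, 0, -0.005, 0, 0.009, 40],
    [0, 0, 0, -0.015, 0, 0.026, 40],
    [0, 0, 0, -0.03, 0, 0.053, 40],
    [0, 0, 0, -0.05, 0, 0.088, 40],
    [0, 0, 0, -0.07, 0, 0.12, 40],
  ],
)

```text
time: 33.2
tool_pos: [0.392, 0.0138, 0.1887]
ee_rot: [2.642, 0.001, 1.645]
wrist_force: [1.0, -1.3, -0.5]
width: 0.0378
finger_force: 0.0
```

Emit:
apply_moves(
  commands=[
    [0, 0, 0, 0, 0.035, 0.01, 40],
    [0, 0, 0, 0, 0.07, 0.02, 40],
    [0, 0, 0, 0, 0.11, 0.03, 40],
    [0, 0, 0, 0, 0.15, 0.03, 40],
    [0, 0, 0, 0, 0.18, 0.03, 40],
  ],
)

```text
time: 33.7
tool_pos: [0.3929, 0.1956, 0.2186]
ee_rot: [2.64, 0.001, 1.646]
wrist_force: [0.2, -1.0, -0.2]
width: 0.0379
finger_force: 0.0
```

```bash
python3 c.py 7; python3 - <<'E'
from h import *
S={n:snapshot(n) for n in("side","top")}
P=[.652-.198*.9974,.0294-.198*.072,.083]
r={n:place_of(n,"cover_bar")[:1] for n in S}
for n in S: print(n,"expect",proj(S[n],P),[d["pixel"] for d in r[n]])
a=cv2.resize(cv2.imread("pics/side7.png")[100:300,130:330],None,fx=2,fy=2); b=cv2.resize(cv2.imread("pics/top7.png")[80:280,110:310],None,fx=2,fy=2)
cv2.imwrite("pics/m7.png",np.hstack([cv2.convertScaleAbs(a,alpha=1.5),b]))
E
```

```text
33.7 [0.3929 0.1956 0.2186] [2.6401 0.0008 1.6459] [ 0.1899 -1.021  -0.1767] 0.03793823839977886
    0.27 [380. 223. 426. 306.]
wine_glass side 0.72 [361. 280.] [ 0.462  -0.4206]
    0.81 [345. 177. 383. 292.]
wine_glass top 0.68 [395. 290.] [ 0.4656 -0.4286]
    0.74 [144. 120. 295. 238.]
pepper_mill side 0.87 [334. 248.] [ 0.5601 -0.3002]
    0.85 [324. 184. 348. 252.]
pepper_mill top 0.92 [347. 246.] [ 0.5571 -0.298 ]
    0.84 [338. 202. 367. 254.]
side expect [208.33572656 204.51123602] [[206.3, 203.0]]
top expect [207.57150615 230.74154585] [[207.9, 230.0]]
```

View pics/m7.png

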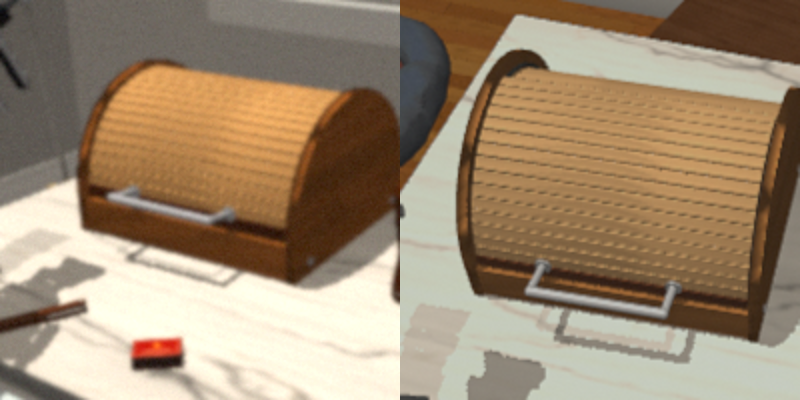

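The cover sits on the front board with no gap, and the bar is within 2 px of its expected place. The mill and glass are where they were.

```bash
python3 -c "from bench import *; print(close_job())"
```

```text
the job is handed in; nothing more can be done
None
```

The job is handed in at about 34 s of the 72 s allowed: spice jar and salt shaker set down upright beside the green jar, cover rolled fully shut, wine glass and pepper mill where they were.

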